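# Load the third hexagonal canister on a sprung stage and latch it down

### The job

Two hexagonal sample canisters are already on the sprung loading stage; set the third hexagonal canister, which stands on the worktop, into the free place in front of them so that its flat sides lie against both. Then press the loaded platform down and hold it there until the spring bolt has caught, so that it stays down when you let go. Leave the round canister and the glass beaker where they are.

Things in the scene. Friction and masses are not known exactly. Their poses are not given: they have to be found in the camera images.
- hex_new: Canister to load, on the worktop left or right of the stage, any yaw: hexagonal aluminium body 60 mm across flats, 42 mm high, with a concentric black hexagonal cap 32 mm across flats, 30 mm high (72 mm in all), flats of both parallel; 0.07 to 0.14 kg. Origin: centre of underside, z up; flats' normals at 30, 90, 150.. degrees from its x axis.
- hex_left: Same canister (size, axes), loose, already on the platform at its far side, at the stage's left (+y); yaw as the stage's.
- hex_right: Same canister, beside hex_left with a flat against it, at the stage's right. The platform's rims let both slide at most 1 or 2 mm back or apart.
- stage: Sprung stage, fixed: grey housing 150 x 150 x 34 mm; over it on a plunger a platform 136 mm square, its top 64 mm up, with rims 8 mm high along the far edge and far half of the sides, near half open. A dark block 64 mm high at the near edge, out to 123 mm from the centre (knob 147), holds the bolt. Origin: centre of underside; x to the far side, y left; yaw up to 0.25.
- gap (a point): Where the third canister's underside centre belongs: on the platform's top, 26 mm to the near side (-x of the stage) of its centre; moves with the platform, axes as the stage's. hex_left and hex_right belong at (+52, +30) and (+52, -30) mm from it. The third belongs in the same yaw as these, or turned by any multiple of 60 degrees.
- stage_platform (a joint): How far the platform is pressed down, m: 0 up, 0.020 bottom stop, about 0.017 when the bolt holds it. It slides straight down without tilting wherever pressed. Spring 8 N at the top, 12 N at the bottom, less 3 to 5 N from the weight on it; the bolt adds 3 or 4 N on the way, more if pressed fast.
- bolt (a joint): How far the spring bolt is pushed back toward the robot, m: 0 home, at most 0.011. A roller on the platform pushes its sloping nose back about 7 mm on the way down; from about 0.017 m of platform travel the roller is under the nose and the damped bolt slides home in about 0.5 s if the platform is held down. Home with the platform down means caught.
- round_can: Round canister to be left alone, on the other side of the stage from hex_new: same materials and heights, cylindrical body 60 mm in diameter, round cap 32 mm. Origin: centre of underside.
- analyser_1: Tall white analyser, about 0.37 m high, fixed right of the stage, not to be touched: its case begins about 80 mm in front of its origin (toward the robot) and its valves stick out farther; carry the canister across nearer to the robot. Origin: centre of underside.
- beaker: Empty glass beaker, 52 mm in diameter, 69 mm high, beyond and left of the stage; to be left alone. Origin: centre of underside.
Not all that is in view belongs to the job. What is shaped like the hex_left but red is not meant.

How it is judged:
By the outcome, as a careful person would: the job done as asked, in the order asked, and still so for the second after the job is handed in, with the robot touching nothing.
It also fails if it takes over 40 s, if anything falls off the work surface, if the arm or the gripper's body presses on something with over 40 N, if the wrist force passes 120 N, or if a joint passes its speed limit or range.

### The arm

A 6-joint arm with a two-finger parallel gripper is mounted at the origin on a cart in front of the work surface, level with it; the furniture and walls round the work are solid. World frame = base frame: x ahead of the robot, y to its left, z up, the work surface at z = 0. Lengths are in m, angles in degrees, forces in N, time in s.
With the tool pointing down it reaches from about 0.4 to 0.825 m from the base axis. Payload 7 kg.
Tool frame: the origin (TCP) lies at the very end of the fingers, on their centre line; the grasp point (between the pads) lies 19 mm behind it (ctrl.pinch_z is the distance from the TCP to the grasp point, in m); z points along the fingers, x is the direction in which the jaws open and shut, and the axes are right-handed (so a half turn about z gives the same grasp; the last joint's range is limited). The gripper opens to 88 mm and grips with 3 to 60 N. Pads are 19 mm wide; open, the fingers measure 130 mm over their backs; the gripper's body (78 mm by 193 mm) begins 47 mm behind the grasp point.
Start: joints at [83.887, 20.546, 0.682, 0, -70.136, -16.507], TCP at [0.26, 0.623, 0.227] pointing down, gripper open.
Joint ranges: [-176.03, 176.03], [-82.01, 121.73], [-58.28, 71.71], [-173.87, 95.51], [-174.79, -0.11], [-173.66, 173.66]. Speed limits (degrees/s): [136.94, 136.94, 172.46, 180, 180, 180].

### API

Orientations are given as [roll, pitch, yaw] about the fixed x, y, z axes, in that order (R = Rz(yaw) Ry(pitch) Rx(roll)).
In Python, from plant import ctrl gives the robot as it stands.
- The arm moves only by the tool carry_out, never from a script. Its argument "increments" is a list of rows, each a list of 7 numbers: the turn, a rotation vector about the world's x, y, z in degrees, then the shift along the world's x, y, z in mm, then the closure, from 0 (fully open) to 1 (shut). In form: [[ax, ay, az, dx, dy, dz, grip], ...]. A call has 1 to 20 rows; each row is the pose to reach, as a shift and turn from the pose commanded when the call began; what a row does not reach only later rows make up. A row lasts 1/8 s, in which the tool goes at most 62.5 mm and 10.7 degrees, less where a joint would pass 70% of its speed; a pose out of reach is approached as far as the arm can. A call with a gripper value outside its range is refused whole. The fingers move at their own pace and stop on an object; the grip force is fixed at half the most. Time passes only in rows, so rows that repeat a pose let the fingers close. It gives the time, the measured TCP pose, the force and the opening at its end, in the units of the state.
- ctrl.get_obs(): the state, without advancing time (a new reading comes with each control period).
- ctrl.snapshot(name): name is "side" or "top" or "wrist"; returns a dict with "pixels" (400x640x3 uint8, blue, green, red), "intrinsics" (3x3 intrinsics, pixels), "rvec" (rotation vector, rad) and "tvec" (3), from world to camera coordinates, as OpenCV has them; the wrist camera has in their place "hand_eye" (4x4, takes a point from camera to tool coordinates, whose origin is the TCP and whose axes are the tool frame's). Camera axes: x right, y down, z forward; pixel columns grow to the right and rows downward; lengths in m; the calibration is good to about 2 mm. A picture is of the moment at which its call begins: read the wrist's pose just before it. There is no depth.
- ctrl.close_job(): hands the job in, once; it reports no verdict.
Trained networks look in a picture, given as the dict that the camera call returned (one of the last four; its "shot" number tells which), for a name from the list of things; names that differ only in an ending like _2 or _b are one class to them, and where a whole thing is asked for, a point or a joint stands for the part that bears it (a point fixed in the world has none). Each returns a list of dicts, best first, with "confidence" (0 to 1); they miss things now and then, are a little off and sometimes report something else, mostly with a low value. They report only what shows in the picture. A call takes as long as a camera call. They do not tell look-alikes from the thing itself.
- ctrl.search_frame(picture, label): "centre" ([x, y, z] in m, in world coordinates, good to about 4 mm: the middle of the surface that is visible of it).
- ctrl.outline_of(picture, label): "pixels" (400x640 bool, what is visible of it).
The state is a dict: "clock": time; "joint_pos": joint angles; "qvel": joint speeds; "tau": joint torques, N m; "tool_pos": TCP position; "orientation": TCP orientation; "force": force on the tool from outside, world axes, zero at the start; "moment": the same for the moment, N m; "opening": finger opening in m.
Only numpy, scipy, OpenCV 4.12 (cv2) and the standard library are available. Lean on these libraries where they do the work, as an engineer would, in place of code of your own. Each camera call takes 0.05 s, during which the arm holds its last target. There are 200 camera calls.

## Working session

There is one attempt and no reset: what is moved stays moved. The work goes in short steps, Python scripts to look and compute and a tool call to move; the robot and the scene stay as the last step left them, time stands still between calls to the robot, and variables do not carry over. Pictures are saved under pics/ and viewed, about 8 in all and at most 12, crops included, and the job is handed in when it is done.

Besides the shell and the picture viewer there is one more tool, called after "Request:" in YAML: its name, and indented under it one key for each argument. carry_out: Moves the arm, as the interface text tells. Its arguments: {"type":"object","properties":{"increments":{"type":"array"}},"required":["increments"]}

```bash
ls; mkdir -p pics; cat > h.py <<'E'
import numpy as np, cv2
from plant import ctrl
from scipy.spatial.transform import Rotation as Ro
def cam(s, obs=None):
    "returns K, R, t world->cam"
    K=np.array(s["intrinsics"])
    if "rvec" in s: return K, cv2.Rodrigues(np.array(s["rvec"],float))[0], np.array(s["tvec"],float).ravel()
    T=np.eye(4); T[:3,:3]=Ro.from_euler("xyz",obs["orientation"],degrees=True).as_matrix(); T[:3,3]=obs["tool_pos"]
    W=np.linalg.inv(T@np.array(s["hand_eye"])); return K,W[:3,:3],W[:3,3]
def proj(c,P):
    K,R,t=c; q=(np.atleast_2d(P)@R.T+t)@K.T; return q[:,:2]/q[:,2:]
def ray(c,uv,z):
    "pixels onto the plane z"
    K,R,t=c; uv=np.atleast_2d(uv).astype(float); d=np.c_[uv,np.ones(len(uv))]@np.linalg.inv(K).T@R; o=-R.T@t
    return o+d*((z-o[2])/d[:,2])[:,None]
E
python3 - <<'E'
from h import *
o=ctrl.get_obs(); print(o)
ims=[]
for n in ("top","side","wrist"):
    ob=ctrl.get_obs(); s=ctrl.snapshot(n); c=cam(s,ob); print(n,"campos",(-c[1].T@c[2]).round(3))
    for l in ("hex_new","hex_left","stage","round_can","beaker","analyser_1","bolt"):
        for r in ctrl.search_frame(s,l):
            print(n,l,np.round(r["centre"],3),round(r["confidence"],2),proj(c,r["centre"])[0].round())
    cv2.imwrite(f"pics/{n}0.png",s["pixels"]); ims.append(s["pixels"])
cv2.imwrite("pics/all0.png",cv2.resize(np.vstack([np.hstack(ims[:2]),np.hstack([ims[2],ims[2]*0])]),(800,500),interpolation=cv2.INTER_AREA))
E
```

```text
pics
{'clock': 0.0, 'joint_pos': array([ 8.38869966e+01,  2.05909796e+01,  6.33489727e-01, -2.19143437e-02,
       -7.01365335e+01, -1.65072438e+01]), 'qvel': array([ 0.03514691,  0.03418451, -0.05174319, -0.08080001, -0.00521134,
       -0.14805828]), 'tau': array([-1.04899147e-03, -5.82726359e+01,  2.93049645e+01,  6.99740946e+00,
        6.91365130e-03, -1.60767645e-04]), 'tool_pos': array([0.25944031, 0.62260542, 0.22562004]), 'orientation': array([-1.79993033e+02, -9.60020936e-02, -1.12627716e+02]), 'force': array([-0.6696468 ,  0.06329625, -0.38025928]), 'moment': array([-0.00780091, -0.0037818 , -0.00180724]), 'opening': 0.08765894308549868}
top campos [0.383 0.168 1.093]
top hex_new [ 0.456 -0.046  0.038] 0.96 [429. 276.]
top hex_left [0.577 0.244 0.105] 0.68 [312. 203.]
top hex_left [0.73  0.128 0.043] 0.61 [369. 154.]
top stage [0.526 0.201 0.066] 0.9 [328. 231.]
top round_can [0.531 0.424 0.043] 0.73 [236. 218.]
top beaker [0.641 0.388 0.031] 0.67 [259. 177.]
top analyser_1 [0.538 0.206 0.061] 0.72 [327. 225.]
top analyser_1 [0.642 0.387 0.034] 0.17 [259. 176.]
top bolt [0.462 0.186 0.054] 0.49 [331. 259.]
side campos [0.215 0.431 0.912]
side hex_new [ 0.452 -0.042  0.044] 0.89 [422. 205.]
side hex_left [0.577 0.249 0.102] 0.91 [299. 212.]
side hex_left [0.72  0.135 0.044] 0.77 [309. 162.]
side stage [0.519 0.215 0.061] 0.57 [324. 231.]
side stage [0.535 0.212 0.061] 0.18 [321. 226.]
side round_can [0.522 0.433 0.041] 0.9 [244. 280.]
side round_can [0.574 0.248 0.106] 0.47 [300. 212.]
side beaker [0.645 0.386 0.039] 0.61 [239. 229.]
side beaker [ 0.454 -0.044  0.042] 0.58 [422. 205.]
side bolt [0.462 0.188 0.054] 0.73 [346. 245.]
wrist campos [0.322 0.596 0.386]
```

View pics/all0.png

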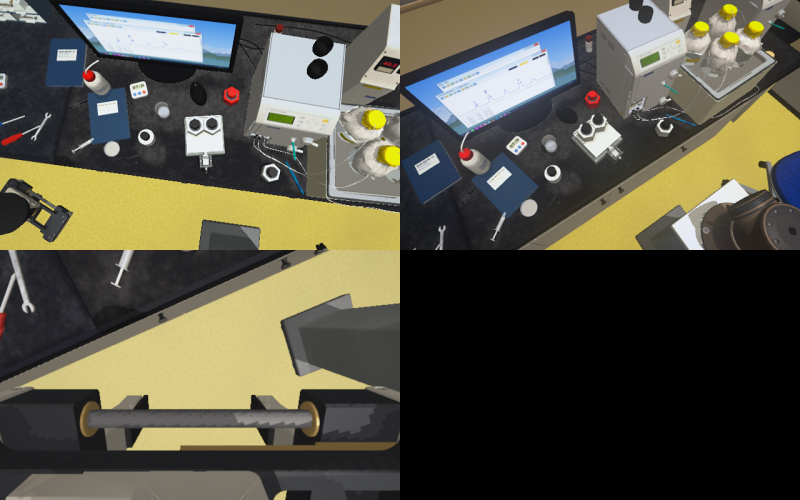

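The top view shows two candidates shaped like the canister. The one at px (429,276), on the worktop right of the stage, has an aluminium body and black cap. The other, at (369,154), is red and not meant. The pair on the stage is at about (325,203), the round can at (233,218) and the beaker at (259,177). I'll confirm with one crop.

```bash
python3 - <<'E'
from h import *
t=cv2.imread("pics/top0.png"); s=cv2.imread("pics/side0.png")
a=cv2.resize(t[170:310,290:470],(720,560))[:,:,:]
b=cv2.resize(s[150:290,270:450],(720,560))
cv2.imwrite("pics/crop0.png",cv2.resize(np.hstack([a,b]),(800,311),interpolation=cv2.INTER_AREA)) 
ob=ctrl.get_obs();w=ctrl.snapshot("wrist");print(np.array(w["hand_eye"]).round(3),np.array(w["intrinsics"]).round(1))
E
```

```text
[[ 1.     0.001  0.002  0.001]
 [-0.001  0.968  0.253 -0.068]
 [-0.002 -0.253  0.968 -0.159]
 [ 0.     0.     0.     1.   ]] [[315.    0.  319. ]
 [  0.  315.  201.1]
 [  0.    0.    1. ]]
```

View pics/crop0.png

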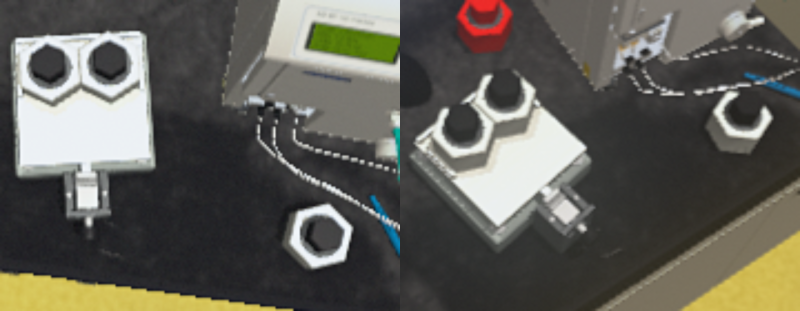

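The crop confirms it: the silver canister with the black hexagonal cap, right of the stage at about top (429,276), is hex_new. Both places are free of obstruction. I'll start with a wrist view over the stage on the way there.

Request:
carry_out:
  increments:
    - [0, 0, 22.6, 210, -423, 34, 0]
    - [0, 0, 22.6, 210, -423, 34, 0]
    - [0, 0, 22.6, 210, -423, 34, 0]
    - [0, 0, 22.6, 210, -423, 34, 0]
    - [0, 0, 22.6, 210, -423, 34, 0]
    - [0, 0, 22.6, 210, -423, 34, 0]
    - [0, 0, 22.6, 210, -423, 34, 0]
    - [0, 0, 22.6, 210, -423, 34, 0]
    - [0, 0, 22.6, 210, -423, 34, 0]
    - [0, 0, 22.6, 210, -423, 34, 0]
    - [0, 0, 22.6, 210, -423, 34, 0]

```text
clock: 2.62
tool_pos: [0.4693, 0.2008, 0.2605]
orientation: [180.0, -0.0, -90.0]
force: [0.7, -0.0, 0.4]
opening: 0.0874
```

```bash
python3 - <<'E'
from h import *
import pickle
ob=ctrl.get_obs(); s=ctrl.snapshot("wrist"); c=cam(s,ob); print(ob["tool_pos"],ob["orientation"])
for l in ("hex_left","hex_new","stage","stage_platform","bolt"):
    for r in ctrl.search_frame(s,l): print(l,np.round(r["centre"],3),round(r["confidence"],2),proj(c,r["centre"])[0].round())
ms={l:[r["pixels"] for r in ctrl.outline_of(s,l)] for l in ("hex_left","stage","stage_platform")}
print({k:[int(m.sum()) for m in v] for k,v in ms.items()})
pickle.dump((c,s["pixels"],ms,ob),open("stage1.pkl","wb")); cv2.imwrite("pics/w1.png",s["pixels"])
E
```

```text
[0.46934619 0.20079511 0.26047253] [ 1.79995125e+02 -3.07013277e-04 -8.99573888e+01]
hex_left [0.578 0.245 0.103] 0.78 [270.  72.]
hex_left [0.531 0.417 0.044] 0.59 [131. 124.]
hex_left [ 0.459 -0.045  0.041] 0.52 [518. 184.]
hex_new [ 0.46  -0.045  0.041] 0.88 [518. 184.]
stage [0.531 0.198 0.066] 0.9 [320. 124.]
stage_platform [0.539 0.205 0.066] 0.96 [313. 116.]
stage_platform [ 0.458 -0.043  0.038] 0.4 [515. 184.]
bolt [0.459 0.191 0.055] 0.77 [326. 187.]
{'hex_left': [4011], 'stage': [11786], 'stage_platform': [9277, 4287]}
```

View pics/w1.png

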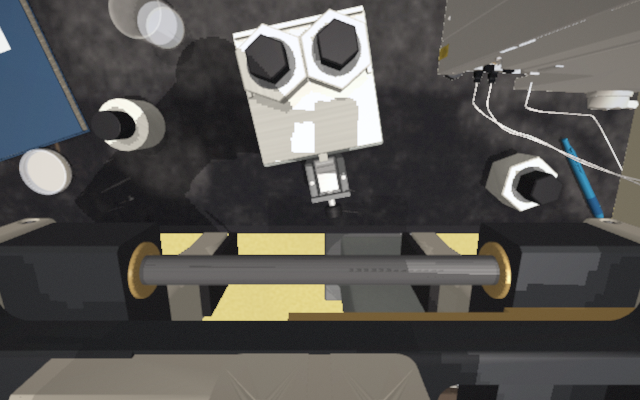

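Request:
carry_out:
  increments:
    - [0, 0, 0, -45, -245, -20, 0]
    - [0, 0, 0, -45, -245, -20, 0]
    - [0, 0, 0, -45, -245, -20, 0]
    - [0, 0, 0, -45, -245, -20, 0]
    - [0, 0, 0, -45, -245, -20, 0]
    - [0, 0, 0, -45, -245, -20, 0]
    - [0, 0, 0, -45, -245, -20, 0]

```text
clock: 3.95
tool_pos: [0.4251, -0.044, 0.2407]
orientation: [-180.0, 0.0, -89.9]
force: [0.0, 0.2, -1.0]
opening: 0.0876
```

```bash
python3 - <<'E'
from h import *
import pickle
ob=ctrl.get_obs(); s=ctrl.snapshot("wrist"); c=cam(s,ob); print(ob["tool_pos"],ob["orientation"],ob["force"])
for l in ("hex_new","analyser_1"):
    for r in ctrl.search_frame(s,l): print(l,np.round(r["centre"],3),round(r["confidence"],2),proj(c,r["centre"])[0].round())
m=[r["pixels"] for r in ctrl.outline_of(s,"hex_new")]
print([int(x.sum()) for x in m])
pickle.dump((c,s["pixels"],m,ob),open("new1.pkl","wb")); cv2.imwrite("pics/w2.png",s["pixels"])
E
```

```text
[ 0.42507418 -0.04401408  0.24067777] [-1.79985397e+02  6.23567969e-03 -8.99442463e+01] [ 0.02803684  0.20389807 -0.96238087]
hex_new [0.458 0.187 0.055] 0.72 [104. 151.]
hex_new [ 0.458 -0.053  0.042] 0.61 [326. 150.]
[2431]
```

View pics/w2.png

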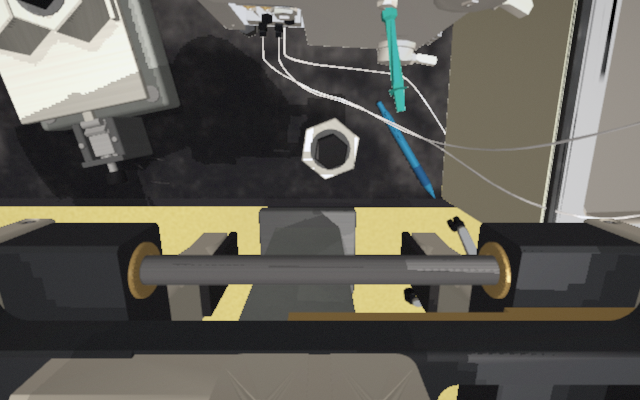

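w1 shows the platform with the pair of caps at (267,58) and (335,43), the free near half of the platform, and the bolt block at (327,180). w2 shows hex_new at (330,148), with the analyser valve hose at (395,60) well beyond it. Next I'll fit models to the silhouettes.

```bash
cat >> h.py <<'E'
from scipy.optimize import minimize
def prism(r,n,z0,z1,off=0):
    a=np.radians(np.arange(n)*360/n+off); p=np.c_[r*np.cos(a),r*np.sin(a)]
    return np.vstack([np.c_[p,0*a+z0],np.c_[p,0*a+z1]])
def box(x0,x1,y0,y1,z0,z1): return np.array([[x,y,z] for x in(x0,x1) for y in(y0,y1) for z in(z0,z1)],float)
S3=3**.5
def can(x=0,y=0,z=0): return [v+[x,y,z] for v in (prism(.06/S3,6,0,.042),prism(.032/S3,6,.042,.072))]
STAGE=[box(-.075,.075,-.075,.075,0,.034),box(-.068,.068,-.068,.068,.05,.064),box(.062,.068,-.068,.068,.064,.072)]+can(.026,.03,.064)+can(.026,-.03,.064)
def place(parts,x,y,yaw,z=0):
    R=Ro.from_euler("z",yaw,degrees=True).as_matrix(); return [p@R.T+[x,y,z] for p in parts]
def sil(c,parts,shape=(400,640)):
    m=np.zeros(shape,np.uint8)
    for p in parts:
        q=np.round(proj(c,p)*16).astype(np.int32); cv2.fillConvexPoly(m,cv2.convexHull(q),255,cv2.LINE_AA,4)
    return m/255.
def fit(views,parts,x0,steps):
    "views: (cam, mask, valid); params x,y(m),yaw(deg)[,z]"
    def f(p):
        e=0
        for c,m,v in views:
            s=sil(c,place(parts,*p)); e+=1-(np.minimum(s,m)*v).sum()/(np.maximum(s,m)*v).sum()
        return e/len(views)
    x0=np.array(x0,float); sp=np.vstack([x0]+[x0+np.eye(len(x0))[i]*steps[i] for i in range(len(x0))])
    return minimize(f,x0,method="Nelder-Mead",options=dict(initial_simplex=sp,xatol=1e-5,fatol=1e-6,maxiter=600))
E
python3 - <<'E'
from h import *
import pickle
c1,i1,ms,_=pickle.load(open("stage1.pkl","rb")); c2,i2,m2,_=pickle.load(open("new1.pkl","rb"))
V=np.ones((400,640))
for y0 in (0,20,40):
    r=fit([(c2,m2[0]*1.,V)],can(),[.458,-.05,y0],[.006,.006,8]); print("new",r.x.round(4),round(r.fun,4))
print("mask bbox",[ (np.where(m.any(0))[0][[0,-1]],np.where(m.any(1))[0][[0,-1]]) for m in [ms["stage"][0],ms["stage_platform"][0],ms["hex_left"][0]]])
# bright/hex mask: stage outline union platform union hex
P=STAGE
m=(ms["stage"][0]|ms["hex_left"][0]|ms["stage_platform"][0])*1.
# ignore the bolt block (near side)
for y0 in (4,12):
    r=fit([(c1,ms["stage_platform"][0]*1.,V)],STAGE[1:],[.54,.205,y0],[.006,.006,4]); print("plat",r.x.round(4),round(r.fun,4))
r2=fit([(c1,ms["hex_left"][0]*1.,V)],can(.026,.03,.064)+can(.026,-.03,.064),[.54,.205,8],[.006,.006,4]); print("hexes",r2.x.round(4),round(r2.fun,4))
rn=fit([(c2,m2[0]*1.,V)],can(),[.458,-.05,20],[.006,.006,8])
def draw(im,c,parts,col):
    for p in parts:
        n=len(p)//2
        h=proj(c,p)
        cv2.polylines(im,[np.round(cv2.convexHull(h.astype(np.float32))*16*3).astype(np.int32)],True,col,1,cv2.LINE_AA,4)
A=cv2.resize(i1,None,fx=3,fy=3,interpolation=cv2.INTER_CUBIC); draw(A,c1,place(STAGE[1:],*r.x),(0,0,255)); draw(A,c1,place(STAGE[3:],*r2.x),(0,255,0))
B=cv2.resize(i2,None,fx=3,fy=3,interpolation=cv2.INTER_CUBIC); draw(B,c2,place(can(),*rn.x),(0,0,255))
cv2.imwrite("pics/fit1.png",np.hstack([A[0:570,660:1200],B[300:570,870:1120].repeat(1,0).copy() if 0 else cv2.copyMakeBorder(B[300:570,870:1120],0,300,0,0,cv2.BORDER_CONSTANT)]))
pickle.dump((rn.x,r.x,r2.x),open("poses.pkl","wb"))
E
```

```text
new [ 0.459  -0.0568 -8.2276] 0.072
new [ 0.4587 -0.0567 50.2375] 0.0718
new [ 0.4589 -0.0573 51.6281] 0.0725
mask bbox [(array([231, 382]), array([  6, 218])), (array([232, 381]), array([  6, 166])), (array([235, 306]), array([ 25, 102]))]
plat [ 0.5074  0.1974 11.1327] 0.5012
plat [ 0.5077  0.1977 11.1776] 0.5012
hexes [  0.5467   0.248  -52.6064] 0.4842
```

View pics/fit1.png

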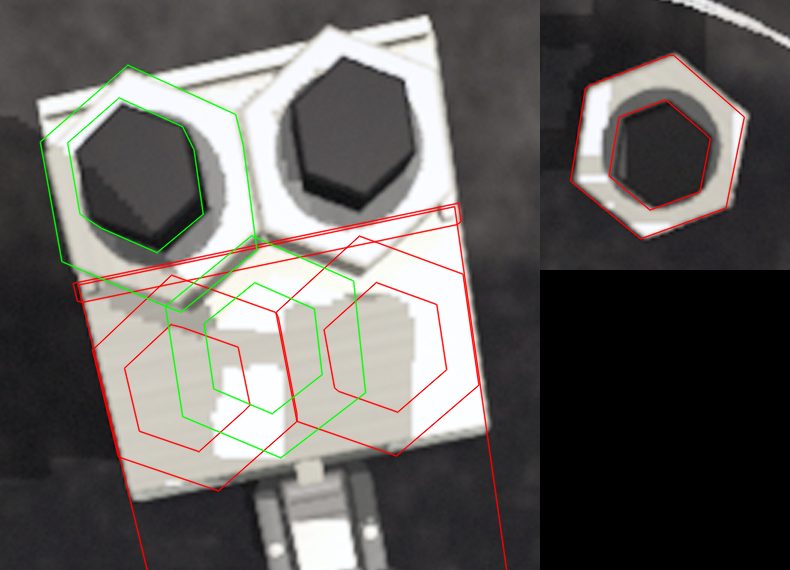

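The hex_new overlay fits well. The stage masks turn out to be separate parts: the hex_left mask covers only the left canister, and the platform mask leaves out the canisters. I'll refit accordingly, using the platform corners as a cross-check.

```bash
python3 - <<'E'
from h import *
import pickle
c1,i1,ms,_=pickle.load(open("stage1.pkl","rb"))
V=np.ones((400,640))
l=fit([(c1,ms["hex_left"][0]*1.,V)],can(z=.064),[.565,.24,10],[.006,.006,6]); print("left can",l.x.round(4),round(l.fun,4))
pm=ms["stage_platform"][0]|ms["hex_left"][0]
pm=cv2.morphologyEx(pm.astype(np.uint8),cv2.MORPH_CLOSE,np.ones((5,5)))
cs,_=cv2.findContours(pm,cv2.RETR_EXTERNAL,cv2.CHAIN_APPROX_NONE); pf=np.zeros((400,640),np.uint8); cv2.drawContours(pf,cs,-1,1,-1); print(pf.sum())
# corners
px=np.array([[264.3,166.3],[383,143.3],[232.7,33.3],[363.3,5.3]])
w=np.vstack([ray(c1,px[:2],.064),ray(c1,px[2:],.072)]); print(w.round(4)); print("sides",np.linalg.norm(w[0]-w[1]),np.linalg.norm(w[2,:2]-w[3,:2]),np.linalg.norm(w[0,:2]-w[2,:2]),np.linalg.norm(w[1,:2]-w[3,:2]))
mod=np.array([[-.068,.068,.064],[-.068,-.068,.064],[.068,.068,.072],[.068,-.068,.072]])
from scipy.optimize import least_squares
g=least_squares(lambda p:(proj(c1,place([mod],*p)[0])-px).ravel(),[.54,.2,12,0.],x_scale=[.01,.01,5,.01])
print("corner fit x,y,yaw,dz",g.x.round(4),g.fun.round(1))
g3=least_squares(lambda p:(proj(c1,place([mod],*p)[0])-px).ravel(),[.54,.2,12],x_scale=[.01,.01,5]); print("dz=0",g3.x.round(4),g3.fun.round(1))
x,y,a=g3.x; R=Ro.from_euler("z",a,degrees=True).as_matrix()[:2,:2]
print("gap",(R@[-.026,0]+[x,y]).round(4),"left exp",(R@[.026,.03]+[x,y]).round(4))
E
```

```text
left can [ 0.5852  0.2442 11.1168] 0.0646
13369
[[0.4843 0.2611 0.064 ]
 [0.5102 0.1278 0.064 ]
 [0.6192 0.2857 0.072 ]
 [0.6444 0.1559 0.072 ]]
sides 0.1357879005812425 0.1322174302280568 0.13709335518744825 0.13703286441231374
corner fit x,y,yaw,dz [ 5.64800e-01  2.07700e-01  1.10337e+01 -1.50000e-03] [-0.1 -0.8 -0.4 -0.8 -1.4  1.1  1.7  0.3]
dz=0 [ 0.5646  0.2077 11.0335] [-0.3 -0.5 -0.1 -0.5 -1.7  1.   2.   0. ]
gap [0.539  0.2027] left exp [0.5843 0.2421]
```

The stage is at (0.565, 0.208) with yaw 11.0°, and the corner fit, the rim and the left canister agree within 2 mm. Now a lower second look at hex_new, with the jaws already turned to its flats.

Request:
carry_out:
  increments:
    - [0, 0, -9, 0, -13, -90, 0]
    - [0, 0, -9, 0, -13, -90, 0]
    - [0, 0, -9, 0, -13, -90, 0]
    - [0, 0, -9, 0, -13, -90, 0]

```text
clock: 4.65
tool_pos: [0.4257, -0.0575, 0.1518]
orientation: [-179.9, 0.0, -99.0]
force: [1.0, 0.4, 0.5]
opening: 0.0878
```

```bash
python3 - <<'E'
from h import *
import pickle
ob=ctrl.get_obs(); s=ctrl.snapshot("wrist"); c=cam(s,ob); print(ob["tool_pos"],ob["orientation"],ob["force"])
m=[r["pixels"] for r in ctrl.outline_of(s,"hex_new")]; print([int(x.sum()) for x in m])
c2,i2,m2,_=pickle.load(open("new1.pkl","rb")); V=np.ones((400,640))
for vw in ([(c,m[0]*1.,V)],[(c,m[0]*1.,V),(c2,m2[0]*1.,V)]):
    r=fit(vw,can(),[.459,-.055,-9],[.006,.006,6]); print(r.x.round(4),round(r.fun,4))
r4=fit(vw,can(),[.459,-.055,-9,0.],[.006,.006,6,.006]); print("with z",r4.x.round(4),round(r4.fun,4))
im=cv2.resize(s["pixels"],None,fx=3,fy=3,interpolation=cv2.INTER_CUBIC)
for p in place(can(),*r.x): cv2.polylines(im,[np.round(cv2.convexHull(proj(c,p).astype(np.float32))*3).astype(np.int32)],True,(0,0,255))
u,v=proj(c,[*r.x[:2],.05])[0]*3; print(u/3,v/3)
cv2.imwrite("pics/fit2.png",im[max(0,int(v)-200):int(v)+200,int(u)-300:int(u)+300])
pickle.dump((c,s["pixels"],m,ob),open("new2.pkl","wb"))
E
```

```text
[ 0.42568958 -0.05747361  0.15179062] [-1.79916228e+02  9.67615893e-03 -9.89556827e+01] [1.0311074  0.44354689 0.50701122]
[4283]
[ 0.459  -0.0571 -8.7019] 0.0396
[ 0.4589 -0.0571 -8.7719] 0.0565
with z [ 4.5830e-01 -5.6900e-02 -8.1206e+00 -7.6000e-03] 0.0298
310.3777679434271 162.25558230996674
```

View pics/fit2.png

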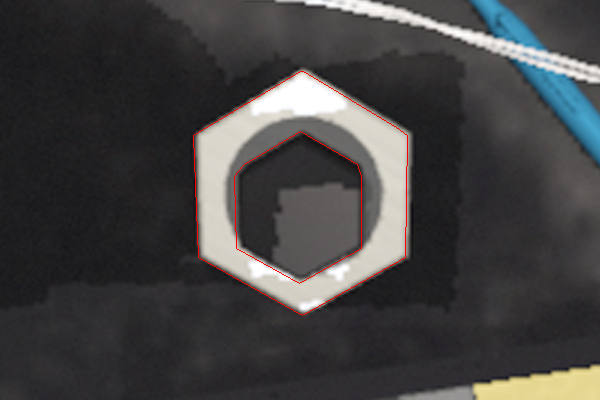

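```bash
python3 - <<'E'
from h import *
import pickle
c1,_,_,_=pickle.load(open("stage1.pkl","rb")); c2,_,_,_=pickle.load(open("new1.pkl","rb"))
for a,b in (((608,98),(398,52)),((530,70),(390,20))):
    P=[c[0]@np.c_[c[1],c[2]] for c in (c1,c2)]
    X=cv2.triangulatePoints(P[0],P[1],np.array(a,float),np.array(b,float)); print((X[:3]/X[3]).ravel().round(3))
for z in (.05,.1,.2): print(z,ray(c2,[(398,105),(435,62),(380,40)],z).round(3).tolist())
E
```

```text
[ 0.559 -0.127  0.047]
[ 0.627 -0.15  -0.135]
0.05 [[0.507, -0.13, 0.05], [0.549, -0.165, 0.05], [0.57, -0.107, 0.05]]
0.1 [[0.505, -0.118, 0.1], [0.541, -0.148, 0.1], [0.559, -0.098, 0.1]]
0.2 [[0.501, -0.093, 0.2], [0.525, -0.114, 0.2], [0.537, -0.081, 0.2]]
```

Request:
carry_out:
  increments:
    - [0, 0, 0, 33, 0.5, 0, 0]
    - [0, 0, 0, 33, 0.5, -30, 0]
    - [0, 0, 0, 33, 0.5, -30, 0]

```text
clock: 5.12
tool_pos: [0.4568, -0.0575, 0.12]
orientation: [179.9, -0.0, -99.0]
force: [0.7, 0.8, 0.2]
opening: 0.0878
```

Request:
carry_out:
  increments:
    - [0, 0, 0, 2, 0.5, -40, 0]
    - [0, 0, 0, 2, 0.5, -73, 0]
    - [0, 0, 0, 2, 0.5, -73, 0]
    - [0, 0, 0, 2, 0.5, -73, 1]
    - [0, 0, 0, 2, 0.5, -73, 1]
    - [0, 0, 0, 2, 0.5, -73, 1]
    - [0, 0, 0, 2, 0.5, -73, 1]
    - [0, 0, 0, 2, 0.5, -73, 1]
    - [0, 0, 0, 2, 0.5, -73, 1]
    - [0, 0, 0, 2, 0.5, -73, 1]

```text
clock: 6.38
tool_pos: [0.4596, -0.057, 0.0475]
orientation: [180.0, -0.0, -99.0]
force: [-0.2, 0.3, 0.4]
opening: 0.0319
```

The grip holds at 31.9 mm, which is the cap's width. Now lift, pull back toward the robot and cross to a standoff 15 mm short of the gap.

Request:
carry_out:
  increments:
    - [0, 0, 0, 0, 0, 50, 1]
    - [0, 0, 0, -10, 0, 100, 1]
    - [0, 0, 0, -20, 20, 130, 1]
    - [0, 0, 5, -20, 75, 130, 1]
    - [0, 0, 10, -20, 130, 130, 1]
    - [0, 0, 15, 0, 185, 130, 1]
    - [0, 0, 20, 30, 230, 130, 1]
    - [0, 0, 20, 65, 257, 130, 1]
    - [0, 0, 20, 65, 257, 130, 1]
    - [0, 0, 20, 65, 257, 130, 1]
    - [0, 0, 20, 65, 257, 130, 1]

```text
clock: 7.75
tool_pos: [0.524, 0.1993, 0.1776]
orientation: [180.0, -0.0, -79.0]
force: [0.8, -0.2, -0.4]
opening: 0.0317
```

```bash
python3 - <<'E'
from h import *
import pickle
ob=ctrl.get_obs(); s=ctrl.snapshot("wrist"); c=cam(s,ob); print(ob["tool_pos"],ob["orientation"],ob["force"],ob["opening"])
for l in ("hex_left","hex_new"):
  for r in ctrl.outline_of(s,l):
    m=r["pixels"]; print(l,int(m.sum()),round(r["confidence"],2),np.argwhere(m).mean(0).round())
pickle.dump((c,s["pixels"],ob),open("hold.pkl","wb"))
cv2.imwrite("pics/hold.png",s["pixels"])
E
```

```text
[0.52399831 0.1993203  0.17760984] [ 1.79983312e+02 -1.32512882e-03 -7.90464884e+01] [ 0.75727848 -0.15639731 -0.39296734] 0.0317136596867962
hex_left 6564 0.68 [114. 271.]
hex_new 6738 0.68 [223. 318.]
hex_new 9565 0.66 [148. 315.]
```

View pics/hold.png

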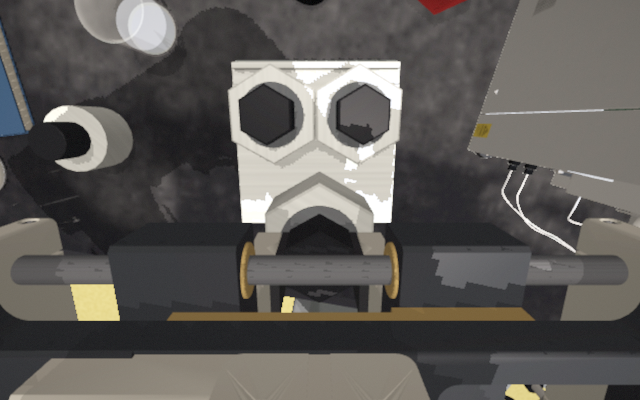

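The held canister (vertex at (319,172)) is square with the pair, whose caps are at (266,113) and (363,113). I'll refit the pair from this closer view.

```bash
python3 - <<'E'
from h import *
import pickle
c,im,ob=pickle.load(open("hold.pkl","rb"))
s=ctrl.snapshot("wrist"); ob=ctrl.get_obs(); c=cam(s,ob); m=ctrl.outline_of(s,"hex_left"); V=np.ones((400,640)); th=ob["orientation"][2]+90
for r in m:
    m0=r["pixels"]; a=np.argwhere(m0); print(m0.sum(),a.min(0),a.max(0))
    for g in ([.585,.244,11],):
        f=fit([(c,m0*1.,V)],can(z=.064),g,[.006,.006,6]); print("can",f.x.round(4),round(f.fun,3))
# dark cap tops by threshold -> both canisters, at z=.136
g=cv2.cvtColor(s["pixels"],cv2.COLOR_BGR2GRAY)
for u in ((266,113),(363,113)):
    sub=np.zeros_like(g); x,y=u; sub[y-40:y+40,x-38:x+38]=(g[y-40:y+40,x-38:x+38]<105)
    n,lab,st,ce=cv2.connectedComponentsWithStats(sub); k=lab[y,x]; m1=(lab==k)*1.
    f=fit([(c,m1,V)],can(z=.064)[1:],[.585,.244 if x<300 else .185,11],[.006,.006,6]); print("cap",st[k],f.x.round(4),round(f.fun,3))
px=[(242,221),(392,221)]; print("near corners",ray(c,px,.064).round(4))
E
```

```text
6446 [ 65 228] [164 314]
can [ 0.5855  0.2443 11.2977] 0.033
416 [  0 418] [ 14 465]
can [ 0.585  0.244 11.   ] 1.0
cap [ 239   84   59   64 2803] [ 0.5859  0.2432 11.3606] 0.086
cap [ 335   85   55   63 2661] [ 0.5972  0.1847 10.8328] 0.084
near corners [[0.4886 0.2627 0.064 ]
 [0.5147 0.1285 0.064 ]]
```

Request:
carry_out:
  increments:
    - [0, 0, 0, 5, 3, -15, 1]
    - [0, 0, 0, 10.5, 4, -30, 1]
    - [0, 0, 0, 10.5, 4, -50, 1]
    - [0, 0, 0, 10.5, 4, -62, 1]
    - [0, 0, 0, 10.5, 4, -62, 1]
    - [0, 0, 0, 10.5, 4, -62, 1]

```text
clock: 8.75
tool_pos: [0.5355, 0.2042, 0.1159]
orientation: [-180.0, -0.0, -79.0]
force: [-0.0, -0.7, -0.7]
opening: 0.0316
```

Request:
carry_out:
  increments:
    - [0, 0, 0, 0, 0, -2.5, 1]
    - [0, 0, 0, 1.5, 0, -2.5, 1]
    - [0, 0, 0, 3, 0, -2.5, 1]
    - [0, 0, 0, 4, 0.2, -2.5, 1]
    - [0, 0, 0, 4, 0.2, -2.5, 1]

```text
clock: 9.38
tool_pos: [0.5392, 0.2043, 0.1131]
orientation: [-180.0, 0.0, -79.0]
force: [-0.1, 0.8, -1.4]
opening: 0.0319
```

Request:
carry_out:
  increments:
    - [0, 0, 0, 1, 0.2, 0, 1]
    - [0, 0, 0, 2, 0.4, 0, 1]
    - [0, 0, 0, 2, 0.4, 0, 1]

```text
clock: 9.75
tool_pos: [0.5412, 0.2046, 0.113]
orientation: [180.0, -0.0, -79.0]
force: [-0.0, 0.1, -0.8]
opening: 0.0317
```

Request:
carry_out:
  increments:
    - [0, 0, 0, 0, 0, -1.5, 1]
    - [0, 0, 0, 1, 0.2, -1.5, 1]
    - [0, 0, 0, 1, 0.2, -1.5, 1]

```text
clock: 10.12
tool_pos: [0.5421, 0.2048, 0.1116]
orientation: [180.0, -0.0, -79.0]
force: [-0.9, 0.1, 0.4]
opening: 0.0317
```

Request:
carry_out:
  increments:
    - [0, 0, 0, 1, 0.2, 0, 1]
    - [0, 0, 0, 1, 0.2, 0, 1]

```text
clock: 10.38
tool_pos: [0.5429, 0.2049, 0.1116]
orientation: [180.0, -0.0, -79.0]
force: [-4.1, -0.7, 3.6]
opening: 0.0315
```

Contact felt at about 4 N forward. A look before releasing.

```bash
python3 - <<'E'
from h import *
ob=ctrl.get_obs(); s=ctrl.snapshot("wrist"); t=ctrl.snapshot("top"); print(ob["force"].round(1))
a=s["pixels"][40:260,200:440]; a=cv2.resize(a,(600,550),interpolation=cv2.INTER_CUBIC); cv2.imwrite("pics/contact.png",a)
E
```

```text
[-4.1 -0.7  3.6]
```

View pics/contact.png

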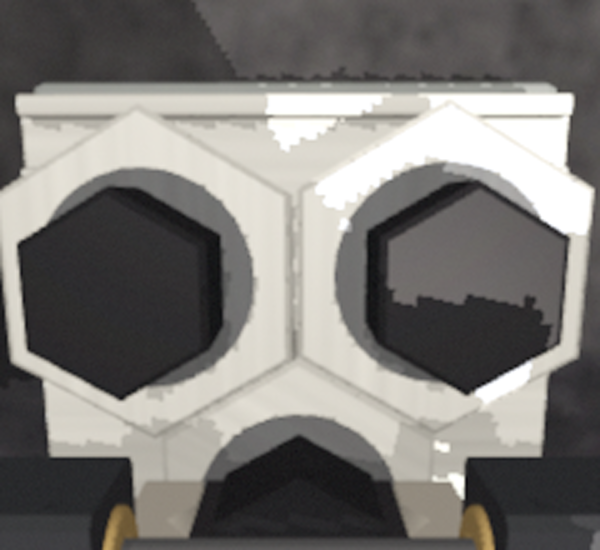

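The three canisters are nested, with no gap along the two seams from (150,435) to (295,360) and on to (435,430). Release and rise.

Request:
carry_out:
  increments:
    - [0, 0, 0, 0, 0, 0, 0.5]
    - [0, 0, 0, 0, 0, 0, 0.5]
    - [0, 0, 0, 0, 0, 0, 0.5]
    - [0, 0, 0, 0, 0, 15, 0.5]
    - [0, 0, 0, 0, 0, 50, 0.5]
    - [0, 0, 0, -40, -8, 70, 0.5]
    - [0, 0, 0, -40, -8, 70, 1]
    - [0, 0, 0, -40, -8, 70, 1]

```text
clock: 11.48
tool_pos: [0.5035, 0.1974, 0.1826]
orientation: [-179.9, 0.0, -79.0]
force: [-0.6, 0.5, 0.2]
opening: 0.0291
```

```bash
python3 - <<'E'
from h import *
V=np.ones((400,640))
ob=ctrl.get_obs(); s=ctrl.snapshot("wrist"); c=cam(s,ob); print(ob["tool_pos"],ob["force"].round(1),ob["opening"])
g=cv2.cvtColor(s["pixels"],cv2.COLOR_BGR2GRAY)
for q in ([.5405,.2045],[.586,.2440],[.597,.185]):
    x,y=proj(c,[*q,.136])[0].astype(int); sub=np.zeros_like(g); sub[max(0,y-45):y+45,x-42:x+42]=(g[max(0,y-45):y+45,x-42:x+42]<105)
    n,lab,st,ce=cv2.connectedComponentsWithStats(sub); k=lab[y,x]; f=fit([(c,(lab==k)*1.,V)],can(z=.064)[1:],[*q,11],[.006,.006,6]); print((x,y),st[k],f.x.round(4),round(f.fun,3))
cv2.imwrite("pics/rel.png",s["pixels"])
E
```

```text
[0.50350805 0.19735211 0.1825859 ] [-0.6  0.5  0.2] 0.029058035330999047
(np.int64(317), np.int64(165)) [ 290  132   58   58 2348] [ 0.5428  0.2036 11.8333] 0.067
(np.int64(267), np.int64(80)) [ 242   48   59   69 3071] [ 0.586   0.2434 10.0164] 0.104
(np.int64(365), np.int64(81)) [ 338   46   56   64 2694] [ 0.5992  0.1847 12.0829] 0.056
```

View pics/rel.png

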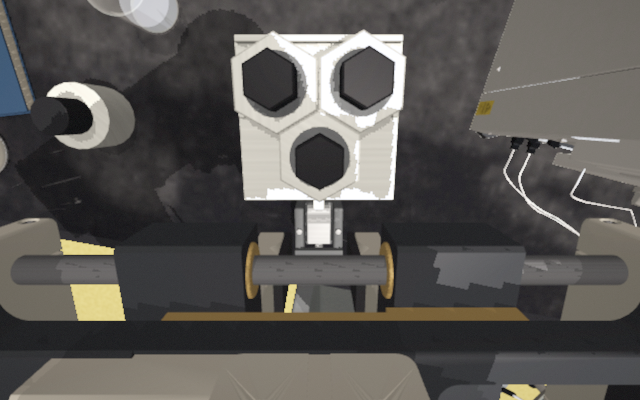

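All three are nested (new cap at (320,158), pair at (270,78) and (366,77)), and the cap fit puts the new canister 51 mm from the pair's midpoint. Now press with closed fingers on the new canister's cap.

Request:
carry_out:
  increments:
    - [0, 0, 0, 20, 3, 0, 1]
    - [0, 0, 0, 39, 6.8, 0, 1]
    - [0, 0, 0, 39, 6.8, -20, 1]
    - [0, 0, 0, 39, 6.8, -40, 1]
    - [0, 0, 0, 39, 6.8, -43, 1]
    - [0, 0, 0, 39, 6.8, -43, 1]

```text
clock: 12.28
tool_pos: [0.5425, 0.2038, 0.1384]
orientation: [180.0, -0.0, -79.0]
force: [0.3, 0.2, 0.3]
opening: 0.0004
```

Request:
carry_out:
  increments:
    - [0, 0, 0, 0, 0, -3, 1]
    - [0, 0, 0, 0, 0, -5, 1]
    - [0, 0, 0, 0, 0, -7, 1]
    - [0, 0, 0, 0, 0, -7, 1]

```text
clock: 12.78
tool_pos: [0.5428, 0.2042, 0.1329]
orientation: [-179.9, 0.0, -79.0]
force: [-0.8, -0.4, 5.8]
opening: 0.0005
```

Request:
carry_out:
  increments:
    - [0, 0, 0, 0, 0, -2, 1]
    - [0, 0, 0, 0, 0, -4, 1]
    - [0, 0, 0, 0, 0, -6, 1]
    - [0, 0, 0, 0, 0, -8, 1]
    - [0, 0, 0, 0, 0, -10, 1]
    - [0, 0, 0, 0, 0, -12, 1]
    - [0, 0, 0, 0, 0, -13, 1]
    - [0, 0, 0, 0, 0, -14, 1]
    - [0, 0, 0, 0, 0, -14, 1]

```text
clock: 13.9
tool_pos: [0.5428, 0.2042, 0.1189]
orientation: [-179.9, 0.0, -79.0]
force: [-1.7, -1.4, 7.6]
opening: 0.0008
```

Request:
carry_out:
  increments:
    - [0, 0, 0, 0, 0, -1, 1]
    - [0, 0, 0, 0, 0, -2, 1]
    - [0, 0, 0, 0, 0, -3, 1]
    - [0, 0, 0, 0, 0, -3, 1]
    - [0, 0, 0, 0, 0, -3, 1]
    - [0, 0, 0, 0, 0, -3, 1]
    - [0, 0, 0, 0, 0, -3, 1]
    - [0, 0, 0, 0, 0, -3, 1]

```text
clock: 14.9
tool_pos: [0.5428, 0.2042, 0.1163]
orientation: [-179.9, 0.0, -79.0]
force: [-1.8, 0.1, 9.9]
opening: 0.0006
```

Request:
carry_out:
  increments:
    - [0, 0, 0, 0, 0, -1, 1]
    - [0, 0, 0, 0, 0, -1, 1]
    - [0, 0, 0, 0, 0, -1, 1]
    - [0, 0, 0, 0, 0, -1, 1]
    - [0, 0, 0, 0, 0, -1, 1]
    - [0, 0, 0, 0, 0, -1, 1]
    - [0, 0, 0, 0, 0, -1, 1]
    - [0, 0, 0, 0, 0, -1, 1]

```text
clock: 15.9
tool_pos: [0.5429, 0.2042, 0.1162]
orientation: [-179.8, 0.0, -79.0]
force: [-5.0, -1.2, 17.5]
opening: 0.0006
```

Request:
carry_out:
  increments:
    - [0, 0, 0, 0, 0, 2, 1]
    - [0, 0, 0, 0, 0, 4, 1]
    - [0, 0, 0, 0, 0, 6, 1]
    - [0, 0, 0, 0, 0, 6, 1]

```text
clock: 16.4
tool_pos: [0.5421, 0.2039, 0.1197]
orientation: [-180.0, 0.0, -79.0]
force: [-0.4, -0.1, 0.7]
opening: 0.0007
```

The bottom stop was felt at TCP z 0.1162. At 0.1197 the force is gone, so the platform stays down. Retreat and check.

Request:
carry_out:
  increments:
    - [0, 0, 0, 0, 0, 10, 1]
    - [0, 0, 0, 0, 0, 40, 1]
    - [0, 0, 0, -35, -7, 75, 1]
    - [0, 0, 0, -40, -7, 95, 1]
    - [0, 0, 0, -40, -7, 95, 1]
    - [0, 0, 0, -40, -7, 95, 1]

```text
clock: 17.15
tool_pos: [0.502, 0.1968, 0.2142]
orientation: [180.0, 0.0, -79.0]
force: [-0.5, -0.1, -0.1]
opening: 0.0006
```

```bash
python3 - <<'E'
from h import *
V=np.ones((400,640))
ob=ctrl.get_obs(); s=ctrl.snapshot("wrist"); c=cam(s,ob); print(ob["clock"],ob["tool_pos"],ob["force"].round(1))
g=cv2.cvtColor(s["pixels"],cv2.COLOR_BGR2GRAY)
for q in ([.5425,.204],[.586,.2440],[.598,.185]):
    x,y=proj(c,[*q,.119])[0].astype(int); y0=max(0,y-40); sub=np.zeros_like(g); sub[y0:y+40,x-36:x+36]=(g[y0:y+40,x-36:x+36]<105)
    n,lab,st,ce=cv2.connectedComponentsWithStats(sub); k=lab[y,x]; f=fit([(c,(lab==k)*1.,V)],can(z=.047)[1:],[*q,11],[.004,.004,4]); print((x,y),st[k],f.x.round(4),round(f.fun,3))
for r in ctrl.outline_of(s,"stage_platform")[:1]:
    q=np.argwhere(r["pixels"]); print("plat",r["confidence"],q.min(0),q.max(0))
sd=ctrl.snapshot("side")
x=s["pixels"][0:260,190:450]; y=sd["pixels"][150:290,250:430]
cv2.imwrite("pics/fin.png",np.hstack([cv2.resize(x,(400,400),interpolation=cv2.INTER_CUBIC),cv2.resize(y[:, 10:150],(400,400),interpolation=cv2.INTER_CUBIC)]))
E
```

```text
17.15 [0.50197551 0.19678488 0.21416778] [-0.5 -0.1 -0.1]
(np.int64(318), np.int64(152)) [ 295  128   44   47 1599] [0.5424 0.2042 9.9537] 0.084
(np.int64(277), np.int64(85)) [ 256   60   47   55 2001] [0.5856 0.2436 9.2359] 0.114
(np.int64(356), np.int64(84)) [ 335   58   44   56 1847] [ 0.5988  0.1846 11.9564] 0.101
plat 0.58 [ 46 246] [194 388]
```

View pics/fin.png

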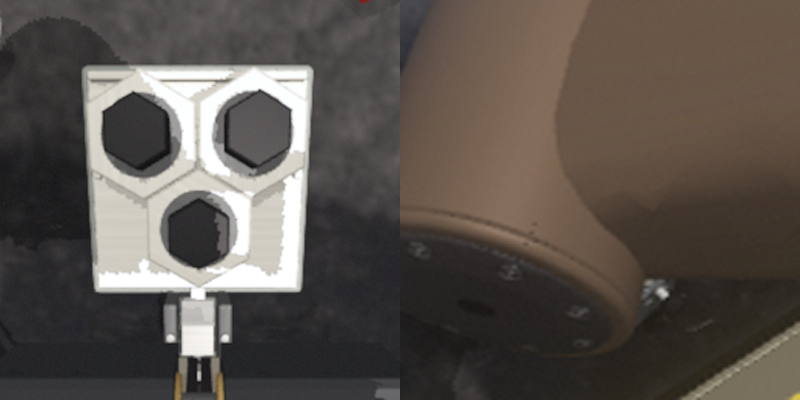

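```bash
python3 - <<'E'
from h import *
ob=ctrl.get_obs(); s=ctrl.snapshot("wrist"); c=cam(s,ob)
for z in (.044,.047,.064):
    p=ray(c,[(253,188.5),(385.6,189)],z); print(z,np.linalg.norm(p[0]-p[1]).round(4))
print(ob["force"].round(1)); ctrl.close_job()
E
```

```text
0.044 0.1416
0.047 0.1403
0.064 0.133
[ 0.8 -0.1  0.6]
the job is handed in; nothing more can be done
```

I loaded the third hexagonal canister into the free place and pressed the platform down. I handed the job in at about 17 s of the 40 s allowed. The force reading says the bolt caught. I did not see it directly, and my last height check was inconclusive.

- **Canister:** I gripped hex_new by its cap, set it down and pushed it lightly (about 4 N) against the pair. The wrist pictures after release and after pressing show all three flats together with no visible gap. The cap fits put it about 51 mm in front of the pair's midpoint, where 52 mm is nominal.
- **Pressing:** I pressed slowly on the cap until the bottom stop, at about 20 mm of travel, and held there for more than 1 s. The last force reading there was 17.5 N.
- **Bolt:** When I let up, the force was gone (0.7 N) with the fingertips at z = 0.1197. The cap had been at about 0.136 with the platform up, so it had stayed down about 16 to 17 mm.
- **Failed or inconclusive checks:**
  - The platform width in the last wrist picture gave a height of about 57 mm, between the up (64 mm) and down (47 mm) values. It came from corners read by eye and does not settle the point.
  - The arm blocked the side camera, so I have no independent view of the bolt.
- **Round canister and beaker:** I never went near either of them, and no unexpected forces showed up. I did not check them again at the end.

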